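# Hang the spice caddy on its rail

## Task

Pick up the green spice caddy by its wooden handle, lift its hook over the lip of the rack's rail well clear of the red stop (a few centimetres of gap at least), and lower it in your hand until it seats in the groove and the rail carries its weight. Keeping it seated, slide it along the rail until it comes up snug against the red stop, hold it lightly pressed there for a moment, then let go so that it hangs there by itself. Be gentle: do not drop it onto the rail, do not force it against rail or stop, and leave the mortar, grinder and shakers alone.

Things in the scene. Friction and masses are not known exactly. Their poses are not given: they have to be found in the camera images.
- caddy: Loose green sheet-metal spice caddy, 0.3-0.5 kg, standing on the ledge, hook towards the rack, turned up to 0.5 rad. Origin: centre of the underside of its tray (80 along x, 112 along y, 45 mm high), z up. At its +x side a back plate (70 mm wide in y, rear face x 45 mm) rises to the hook.
- handle (a point): Middle of the caddy's wooden handle bar (caddy x 10, y 0, z 155 mm). The bar runs along the caddy's y, 102 mm long, 16 mm wide in x, 20 mm high, free above and beside; uprights at its ends. Grip in the middle, fingers closing along the caddy's x. About over the centre of mass.
- tongue (a point): Middle of the lower edge of the hook's down-turned tongue (caddy x 62, y 0, z 105 mm). Tongue: x 59 to 65 mm, 70 mm wide (y -35 to 35). A bridge (underside z 129, top z 135 mm) joins it to the back plate, leaving a 14 mm gap for the lip.
- rack: Fixed pine upright board, 14 mm thick, 150 mm high, 380 mm long in y, with a metal rail along its top. Origin: at mid-length, ledge level, on the front face, which looks to -x (the robot). A batten (front face x -21 mm, z 20 to 60 mm) steadies the hung caddy, which after release may lean by 0.1 rad. Over 20 N between caddy and rack counts as forcing.
- groove (a point): Nominal middle of the rail's groove floor, fixed to the rack (x -7, z 135 mm). Groove: x -14 to 0; dark lip x -20 to -14 mm, 18 mm higher than the floor; y +-185 mm. The rail is screwed through slots: the true floor is anywhere from 130 to 140 mm high (lip top 148 to 158), not measured; feel for it. It does not move during work. Hung: tongue stands on the floor, caddy parallel to the rack.
- stop: Fixed rigid red plastic block over the rail near its +y end, turned like the rack. Origin: ledge level, rack x 0, on the -y face, which the side of the hook (35 mm from the caddy's middle) must meet. Block: rack x -22 to 4, z 120 to 182 mm, 22 mm long in y. 2 to 10 N is a gentle push; over 20 N is forcing. Dragging along the rail takes a few N too.
- mortar: Grey stoneware mortar with its pestle, 100 mm across, 75 mm high (pestle to about 115 mm), 0.9 kg; origin under its centre. Bystander.
- grinder: Beech pepper grinder, 54 mm across, 165 mm high; origin under its centre. Bystander.
- shaker_a: Square glass shaker with flip cap, 44 x 44 x 94 mm, red-brown spice; origin under its centre. Bystander.
- shaker_b: Square glass shaker with flip cap, 44 x 44 x 94 mm, yellow spice; origin under its centre. Bystander.
Not all that is in view belongs to the job. What is shaped like the caddy but pink or purple is not meant.

How it is judged:
By the outcome, as a careful person would: the job done as asked, in the order asked, and still so for the second after the job is handed in, with the robot touching nothing.
It also fails if it takes over 54 s, if anything falls off the work surface, if the arm or the gripper's body presses on something with over 40 N, if the wrist force passes 120 N, or if a joint passes its speed limit or range.

## Robot

A 6-joint arm with a two-finger parallel gripper is mounted at the origin on the work surface. World frame = base frame: x ahead of the robot, y to its left, z up, the work surface at z = 0. Lengths are in m, angles in rad, forces in N, time in s.
With the tool pointing down it reaches from about 0.2 to 0.875 m from the base axis. Payload 3.4 kg.
Tool frame: the origin (TCP) lies on the centre line of the jaws, within the pads' length; the fingertips stand 19 mm ahead of it and the grasp point (between the pads) is the TCP; z points along the fingers, y is the line along which they close (so a half turn about z gives the same grasp; the last joint's range is limited). The gripper opens to 94 mm and grips with 3 to 60 N. Pads are 16 mm wide; open, the fingers measure 119 mm over their backs; the gripper's body (75 mm by 177 mm) begins 78 mm behind the grasp point.
Start: joints at [-1.36, 0.276, 1.505, -0, 1.361, -0.121], TCP at [0.187, -0.544, 0.224] pointing down, gripper open.
Joint ranges: [-2.89, 2.89], [-0.75, 2.08], [0.22, 2.7], [-1.18, 4.32], [0.11, 2.71], [-2.7, 2.7]. Speed limits (rad/s): [2.57, 2.57, 3.14, 3.14, 3.14, 3.14].

## Interface

Orientations are given as [roll, pitch, yaw] about the fixed x, y, z axes, in that order (R = Rz(yaw) Ry(pitch) Rx(roll)).
In Python, from rig import manip, get_image, ticket gives the robot as it stands. The module is installed in compiled form; this text tells all that it offers.
- The arm moves only by the tool jog_arm, never from a script. Its argument "increments" is a list that holds one entry, the list of rows, each a list of 7 numbers: the shift along the tool's x, y, z scaled (see below), then the turn, a rotation vector about the tool's x, y, z scaled (see below), then the opening, from 0 (shut) to 1 (fully open). In form: [[[dx, dy, dz, wx, wy, wz, gripper], ...]]. A call has 1 to 10 rows; each row is the pose to reach, as a shift and turn from the pose commanded when the call began, along the tool's axes at that moment, turning the shorter way round; what a row does not reach only later rows make up. The controller multiplies each number of a shift by 150 mm and each number of a turn by pi rad. A row lasts 1/8 s, in which the tool goes at most 62.5 mm and 10.7 degrees, less where a joint would pass 70% of its speed; a pose out of reach is approached as far as the arm can. A call with a number of a shift or a turn outside -1 to 1 is refused whole. A call with a gripper value outside its range is refused whole. The fingers move at their own pace and stop on an object; the grip force is fixed at half the most. Time passes only in rows, so rows that repeat a pose let the fingers close. It gives the time, the measured TCP pose, the force, the opening and the grip force at its end, in the units of the state.
- manip.observe(): the state, without advancing time (a new reading comes with each control period).
- get_image(name): name is "side" or "top" or "wrist"; returns a dict with "image" (400x640x3 uint8, blue, green, red), "fx", "fy", "cx", "cy" (pixels), "rvec" (rotation vector, rad) and "tvec" (3), from world to camera coordinates, as OpenCV has them. Camera axes: x right, y down, z forward; pixel columns grow to the right and rows downward; lengths in m; the calibration is good to about 2 mm. A picture is of the moment at which its call begins. There is no depth.
- ticket.finish_job(): hands the job in; it is judged then, once.
The state is a dict: "t": time; "joint_pos": joint angles; "joint_vel": joint speeds; "joint_torque": joint torques, N m; "ee_pos": TCP position; "orientation": TCP orientation; "force": force on the tool from outside, world axes, zero at the start; "wrist_torque": the same for the moment, N m; "width": finger opening in m; "gripper_force": force on a finger pad.
Only numpy, scipy, OpenCV 4.12 (cv2) and the standard library are available. Lean on these libraries where they do the work, as an engineer would, in place of code of your own. Each camera call takes 0.05 s, during which the arm holds its last target. There are 200 camera calls.

## Working session

There is one attempt and no reset: what is moved stays moved. The work goes in short steps, Python scripts to look and compute and a tool call to move; the robot and the scene stay as the last step left them, time stands still between calls to the robot, and variables do not carry over. Pictures are saved under pics/ and viewed, at most 11 in all, crops included, and the job is handed in when it is done.

Besides the shell and the picture viewer there is one more tool, called after ">>>" in YAML: its name, and indented under it one key for each argument. jog_arm: Moves the arm, as the interface text tells. Shifts and turns lie within -1 to 1; 1 stands for 150 mm of shift or pi rad of turn. Its arguments: {"type":"object","properties":{"increments":{"type":"array","items":{"type":"array","items":{"type":"array","items":{"type":"number","minimum":-1,"maximum":1}}}}},"required":["increments"]}

```bash
mkdir -p pics; cat > h.py <<'E'
import numpy as np, cv2
from scipy.spatial.transform import Rotation as Rn
from rig import manip, get_image, ticket
def cam(n):
    d=get_image(n); R=cv2.Rodrigues(np.array(d["rvec"],float))[0]; d["R"]=R; d["t"]=np.array(d["tvec"],float).ravel(); return d
def onplane(d,u,v,z):
    r=d["R"].T@np.array([(u-d["cx"])/d["fx"],(v-d["cy"])/d["fy"],1]); c=-d["R"].T@d["t"]
    return c+r*(z-c[2])/r[2]
def proj(d,p):
    q=d["R"]@np.array(p)+d["t"]; return np.array([d["fx"]*q[0]/q[2]+d["cx"],d["fy"]*q[1]/q[2]+d["cy"]])
E
python3 - <<'E'
from h import *
print(manip.observe())
for n in("top","side"):
    d=cam(n); cv2.imwrite(f"pics/{n}0.png",d["image"]); print(n,-d["R"].T@d["t"],d["fx"],d["R"].round(2).tolist())
E
```

```text
{'t': 0.0, 'joint_pos': array([-1.35999280e+00,  2.76545116e-01,  1.50612567e+00,  1.99631238e-06,
        1.36062939e+00, -1.21024598e-01]), 'joint_vel': array([-0.00010345,  0.00042746,  0.00182496, -0.00034485,  0.00010019,
       -0.00055367]), 'joint_torque': array([-2.47297903e-03, -4.04588270e+01, -2.37231946e+01,  7.00151757e-02,
        3.45597009e-02, -1.32245245e-04]), 'ee_pos': array([ 0.18719244, -0.54313113,  0.22363609]), 'orientation': array([-3.13989785e+00, -2.08086565e-04,  3.31827534e-01]), 'force': array([-0.18966725, -0.34829285, -0.58786035]), 'wrist_torque': array([ 0.00181867, -0.04984165, -0.02419237]), 'gripper_force': 0.0, 'width': 0.09380577897632364}
top [ 0.35452449 -0.00962909  1.02384623] 395.7682629021308 [[-0.0, -1.0, -0.03], [-0.99, 0.01, -0.14], [0.14, 0.03, -0.99]]
side [-0.14860646  0.82639561  0.79975427] 504.92613975774026 [[-0.79, -0.62, 0.01], [-0.34, 0.42, -0.84], [0.51, -0.66, -0.54]]
```

View pics/top0.png

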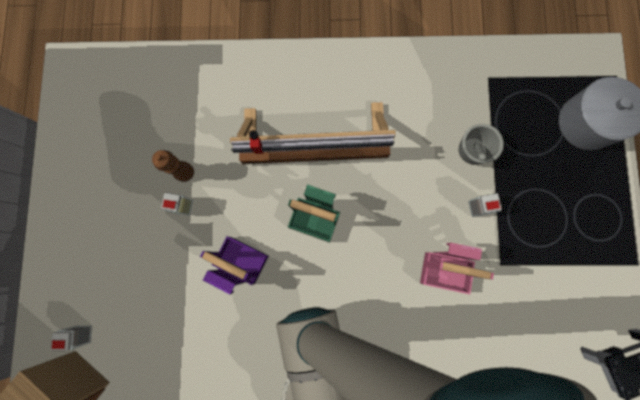

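View pics/side0.png

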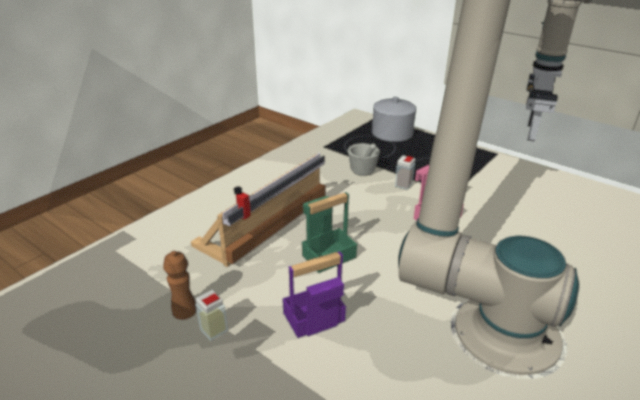

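The top view shows the green caddy at about (315,213), with its handle at (312,210). The rail runs from (232,148) to (393,138), and the red stop is at (256,144). The side view agrees: caddy at (328,230), stop at (243,205).

```bash
python3 - <<'E'
from h import *
d=cam("top"); im=d["image"]; hsv=cv2.cvtColor(im,cv2.COLOR_BGR2HSV)
c=cv2.resize(im[90:260,210:410],None,fx=4,fy=3.5,interpolation=cv2.INTER_CUBIC); cv2.imwrite("pics/crop.png",c[:600])
def sub(mask,x0,y0,x1,y1):
    m=np.zeros_like(mask); m[y0:y1,x0:x1]=mask[y0:y1,x0:x1]; return m
wood=sub(cv2.inRange(hsv,(8,60,120),(25,200,255)),270,190,350,235)
green=sub(cv2.inRange(hsv,(65,80,30),(95,255,200)),270,170,360,260)
red=sub(cv2.inRange(hsv,(0,170,90),(6,255,255))|cv2.inRange(hsv,(174,170,90),(180,255,255)),235,120,280,165)
for n,m,z in(("wood",wood,.165),("green",green,.0),("red",red,.182)):
    cs,_=cv2.findContours(m,cv2.RETR_EXTERNAL,cv2.CHAIN_APPROX_NONE); k=max(cs,key=cv2.contourArea)
    r=cv2.minAreaRect(k); print(n,cv2.contourArea(k),r,cv2.boundingRect(k))
    for p in cv2.boxPoints(r): print("  ",p.round(1),onplane(d,*p,z).round(4))
    print("  centre",onplane(d,*r[0],z).round(4))
# rail profile columns
for u in(275,300,325,350,375):
    print(u,[tuple(int(a) for a in im[v,u]) for v in range(128,166,2)])
    
E
```

```text
wood 277.0 ((312.2146911621094, 209.8242950439453), (45.86817169189453, 7.3781609535217285), 19.09349250793457) (291, 200, 44, 21)
   [289.3 205.8] [0.4629 0.0821 0.165 ]
   [291.7 198.8] [0.4783 0.0769 0.165 ]
   [335.1 213.8] [ 0.4446 -0.018   0.165 ]
   [332.7 220.8] [ 0.4294 -0.0126  0.165 ]
  centre [0.4537 0.0319 0.165 ]
green 1139.5 ((316.0845947265625, 212.17691040039062), (43.10020065307617, 45.42994689941406), 19.440034866333008) (289, 186, 50, 55)
   [288.2 226.4] [0.4298 0.1022 0.    ]
   [303.3 183.6] [0.5424 0.0633 0.    ]
   [344.  197.9] [ 0.5035 -0.0431  0.    ]
   [328.8 240.8] [ 0.3924 -0.0029  0.    ]
  centre [0.4665 0.0298 0.    ]
red 58.0 ((255.0, 142.5), (8.0, 9.0), 0.0) (251, 138, 9, 10)
   [251. 147.] [0.5918 0.1661 0.182 ]
   [251. 138.] [0.6123 0.1666 0.182 ]
   [259. 138.] [0.6121 0.1488 0.182 ]
   [259. 147.] [0.5916 0.1484 0.182 ]
  centre [0.6019 0.1575 0.182 ]
275 [(132, 145, 148), (102, 113, 114), (97, 106, 111), (89, 103, 110), (71, 96, 119), (78, 98, 116), (123, 125, 132), (94, 91, 93), (104, 101, 102), (87, 82, 83), (52, 49, 48), (47, 48, 53), (44
[... 602 characters left out ...]
2, 77), (29, 44, 69), (32, 44, 69), (26, 29, 43), (49, 57, 64), (94, 104, 108), (105, 118, 122)]
350 [(146, 162, 163), (142, 161, 164), (115, 149, 174), (106, 147, 181), (143, 152, 166), (106, 103, 105), (140, 134, 137), (137, 134, 135), (67, 63, 62), (35, 34, 37), (45, 55, 72), (32, 49, 73), (30, 48, 73), (31, 48, 73), (18, 35, 55), (31, 39, 51), (91, 101, 106), (118, 129, 135), (146, 161, 165)]
375 [(111, 155, 190), (105, 145, 178), (104, 146, 178), (118, 144, 168), (136, 132, 139), (104, 100, 102), (158, 151, 154), (94, 92, 91), (43, 39, 37), (38, 43, 55), (34, 54, 87), (37, 60, 90), (39, 56, 84), (31, 55, 80), (22, 40, 56), (70, 80, 88), (108, 119, 124), (145, 160, 165), (165, 183, 185)]
```

View pics/crop.png

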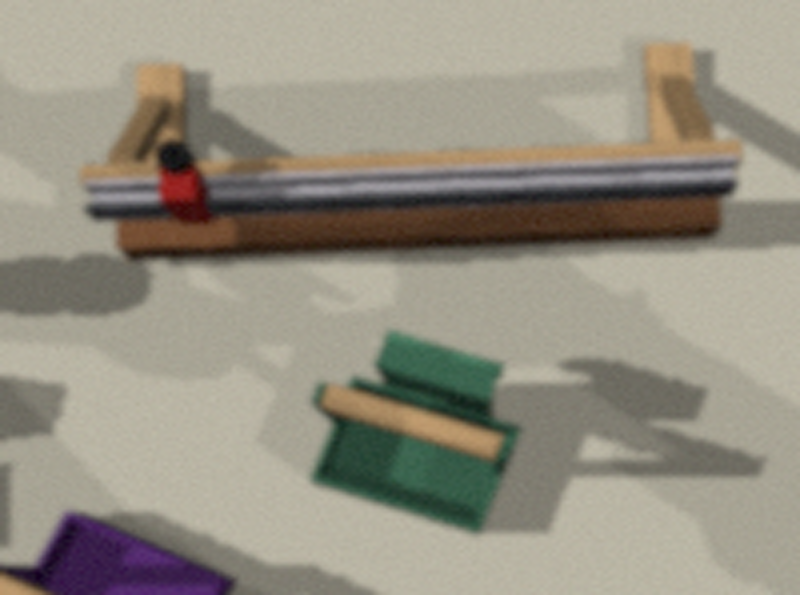

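Measured handle: middle (0.454, 0.032), length 101 mm (102 given), caddy yaw about -0.34. Moving towards it, high and in the tool's axes.

>>> jog_arm:
  increments:
    - [[0.5,-0.5,-0.25,0,0,0,0.5],[0.98,-1,-0.25,0,0,0,0.5],[0.98,-1,-0.25,0,0,0,0.5],[0.98,-1,-0.25,0,0,0,0.5]]

```text
t: 0.65
ee_pos: [0.2781, -0.3509, 0.2624]
orientation: [-3.141, -0.001, 0.334]
force: [0.4, 0.3, -0.3]
width: 0.0577
gripper_force: 0.0
```

>>> jog_arm:
  increments:
    - [[0.98,-1,-0.25,0,0,0,0.5],[0.98,-1,-0.25,0,0,0,0.5],[0.98,-1,-0.25,0,0,0,0.5],[0.98,-1,-0.25,0,0,0,0.5]]

```text
t: 1.15
ee_pos: [0.3682, -0.1615, 0.3001]
orientation: [3.141, -0.001, 0.335]
force: [0.6, -0.8, -0.3]
width: 0.047
gripper_force: 0.0
```

```bash
cat >> h.py <<'E'
def togo(p,yaw,cmd=None):
    s=manip.observe(); R=Rn.from_euler("xyz",s["orientation"]).as_matrix(); G=(Rn.from_euler("z",yaw)*Rn.from_euler("x",np.pi)).as_matrix()
    print("at",s["t"],s["ee_pos"].round(4),s["orientation"].round(4),"F",s["force"].round(2),"w",round(s["width"],4))
    print("shift",(R.T@(np.array(p)-s["ee_pos"])/.15).round(3),"turn",(Rn.from_matrix(R.T@G).as_rotvec()/np.pi).round(4))
E
python3 - <<'E'
from h import *
togo([.454,.032,.25],1.23)
d=cam("top")
for u,v in((232.5,151.4),(393.75,144.3)): print(onplane(d,u,v,.14))
for u,v in((231,139.5),(395,131)): print("back top",onplane(d,u,v,.15))
E
```

```text
at 1.15 [ 0.3682 -0.1615  0.3001] [ 3.1413e+00 -1.3000e-03  3.3510e-01] F [ 0.56 -0.76 -0.26] w 0.047
shift [ 0.964 -1.03   0.335] turn [ 0.0003 -0.0003 -0.2849]
[0.59361562 0.21763485 0.14      ]
[ 0.60647794 -0.15381891  0.14      ]
back top [0.61905602 0.21935925 0.15      ]
back top [ 0.634796   -0.15593914  0.15      ]
```

>>> jog_arm:
  increments:
    - [[0.7,-0.75,0,0,0,-0.05,0.5],[0.96,-1,0,0,0,-0.1,0.5],[0.96,-1,0.2,0,0,-0.17,0.5],[0.96,-1,0.3,0,0,-0.23,0.5],[0.96,-1,0.33,0,0,-0.285,0.5],[0.96,-1,0.33,0,0,-0.285,0.5],[0.96,-1,0.33,0,0,-0.285,0.5]]

```text
t: 2.08
ee_pos: [0.455, 0.0238, 0.2502]
orientation: [3.141, 0.0, 1.224]
force: [1.2, 0.2, -0.1]
width: 0.0468
gripper_force: 0.0
```

```bash
python3 - <<'E'
from h import *
togo([.454,.032,.157],1.23)
d=cam("wrist"); cv2.imwrite("pics/w1.png",d["image"]); print(-d["R"].T@d["t"],d["R"].round(3).tolist(),d["fx"])
print(proj(d,[.454,.032,.165]),proj(d,[.4706,.0795,.165]),proj(d,[.437,-.0153,.165]))
E
```

```text
at 2.075 [0.455  0.0238 0.2502] [3.1411e+00 2.0000e-04 1.2239e+00] F [ 1.18  0.22 -0.07] w 0.0468
shift [ 0.049 -0.025  0.621] turn [ 0.0002  0.0001 -0.0019]
[0.48269058 0.09916307 0.41178974] [[0.941, -0.339, 0.001], [-0.326, -0.904, 0.277], [-0.093, -0.261, -0.961]] 290.88339340761377
[316.02387432 201.70332417] [315.17493065 144.02786758] [316.30900791 253.39288732]
```

View pics/w1.png

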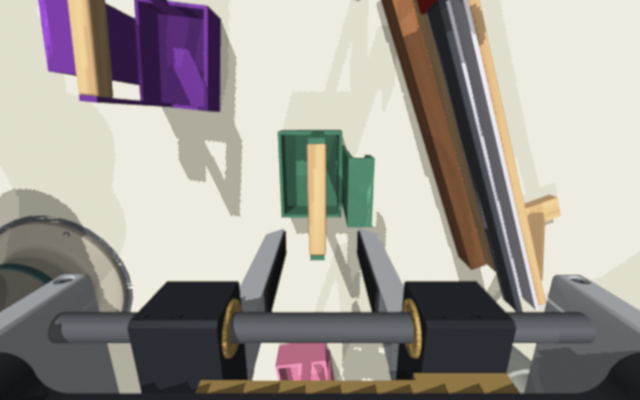

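The wrist view shows the bar at u≈317, v 142–257, against a predicted u≈316, v 144–253, so the handle position is confirmed. The rail runs from (440,0) to (530,300), with the stop's corner at (428,3). I'll take rail profiles from here.

```bash
python3 - <<'E'
from h import *
d=cam("wrist"); im=cv2.GaussianBlur(d["image"],(1,5),0)
for v in(60,110,160,210):
    u0=int(395+(v-60)*.29); g=im[v].astype(int)
    print(v,u0,[f"{u}:{g[u].tolist()}" for u in range(u0+8,u0+84,2)])
c=cv2.resize(d["image"][0:150,370:540],None,fx=4,fy=4,interpolation=cv2.INTER_CUBIC); cv2.imwrite("pics/w2.png",c)
E
```

```text
60 395 ['403:[29, 44, 65]', '405:[30, 46, 66]', '407:[30, 45, 65]', '409:[40, 60, 87]', '411:[53, 79, 116]', '413:[54, 80, 118]', '415:[55, 81, 119]', '417:[56, 82, 121]', '419:[56, 84, 122]', '421:[57, 85, 123]', '423:[56, 83, 122]', '425:[55, 81, 119]', '427:[55, 81, 119]', '429:[57, 82, 114]', '431:[56, 78, 96]', '433:[58, 79, 96]', '435:[59, 80, 97]', '437:[64, 83, 98]', '439:[93, 94, 99]', '441:[100, 95, 96]', '443:[62, 59, 59]', '445:[36, 33, 32]', '447:[37, 34, 33]', '449:[36, 33, 32]', '451:[40, 37, 36]', '453:[70, 65, 63]', '455:[86, 80, 77]', '457:[86, 79, 77]', '459:[101, 95, 94]', '461:[156, 148, 150]', '463:[158, 151, 152]', '465:[111, 105, 106]', '467:[99, 94, 95]', '469:[99, 94, 95]', '471:[101, 96, 97]', '473:[101, 97, 98]', '475:[111, 106, 107]', '477:[206, 196, 199]']
110 409 ['417:[30, 44, 65]', '419:[31, 46, 66]', '421:[30, 45, 65]', '423:[35, 53, 78]', '425:[52, 79, 114]', '427:[56, 82, 121]', '429:[55, 81, 120]', '431:[55, 82, 120]', '433:[57, 84, 123]', '435:[57, 85, 124]', '437:[56, 85, 124]', '439:[56, 83, 122]', '441:[56, 83, 121]', '443:[56, 81, 111]', '445
[... 1409 characters left out ...]
 '456:[55, 82, 119]', '458:[55, 81, 119]', '460:[53, 79, 117]', '462:[52, 79, 114]', '464:[53, 79, 114]', '466:[52, 79, 115]', '468:[57, 84, 123]', '470:[55, 81, 115]', '472:[53, 73, 90]', '474:[56, 77, 92]', '476:[57, 77, 94]', '478:[75, 83, 92]', '480:[93, 89, 91]', '482:[56, 53, 52]', '484:[35, 32, 31]', '486:[36, 34, 32]', '488:[37, 33, 32]', '490:[51, 47, 46]', '492:[82, 76, 74]', '494:[88, 82, 79]', '496:[113, 107, 106]', '498:[202, 192, 195]', '500:[192, 183, 185]', '502:[106, 101, 102]', '504:[99, 94, 95]', '506:[100, 95, 96]', '508:[101, 96, 97]', '510:[108, 102, 103]', '512:[195, 185, 188]', '514:[233, 228, 231]', '516:[174, 199, 223]', '518:[142, 196, 230]', '520:[148, 202, 235]']
```

View pics/w2.png

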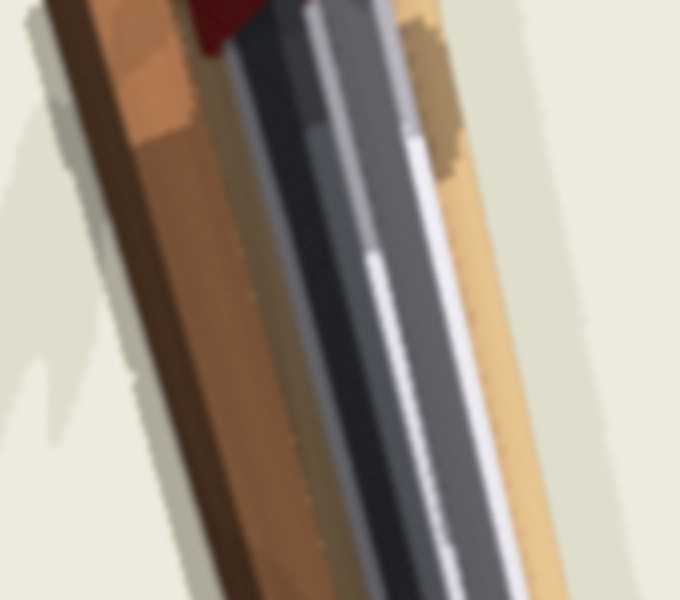

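>>> jog_arm:
  increments:
    - [[0.05,-0.02,0.2,0,0,0,0.5],[0.05,-0.02,0.4,0,0,0,0.5],[0.05,-0.02,0.55,0,0,0,0.5],[0.05,-0.02,0.61,0,0,0,0.5],[0.05,-0.02,0.61,0,0,0,0.5]]

```text
t: 2.8
ee_pos: [0.4546, 0.0322, 0.1586]
orientation: [-3.142, 0.0, 1.226]
force: [0.5, 0.3, 0.7]
width: 0.0468
gripper_force: 0.0
```

The crop shows the rail's strips clearly: batten front edge at u≈408 on row 60, lip top u 452–459, groove u 460–476, and the stop's lower corner at about (422,12). Now I'll close on the bar and work out the rack's pose.

>>> jog_arm:
  increments:
    - [[0,0,0,0,0,0,0.1],[0,0,0,0,0,0,0.1],[0,0,0,0,0,0,0.1],[0,0,0,0,0,0,0.1],[0,0,0,0,0,0,0.1]]

```text
t: 3.42
ee_pos: [0.4544, 0.0327, 0.1588]
orientation: [-3.141, -0.0, 1.227]
force: [-1.5, 0.4, 4.0]
width: 0.0153
gripper_force: 30.0
```

```bash
python3 - <<'E'
from h import *
d=cam("wrist"); print(d["cx"],d["cy"])
R=np.array([[0.941,-0.339,0.001],[-0.326,-0.904,0.277],[-0.093,-0.261,-0.961]]);U,_,V=np.linalg.svd(R);d["R"]=U@V
d["t"]=-d["R"]@np.array([0.48269058,0.09916307,0.41178974])
vs=[60,110,160,210]
for n,us,z in(("batten front",[408.5,423.5,438.5,453],.06),("batten back x0",[430,443.7,457.5,471.5],.06),("lip front top",[452,465,477.7,490.5],.153),("lip back top",[459.7,472,484.2,496.8],.153),("groove back x0",[476,488,500,511.5],.153)):
    P=np.array([onplane(d,u,v,z) for u,v in zip(us,vs)]); k=np.polyfit(P[:,1],P[:,0],1); print(n,"yaw",-k[0].round(4),"x at y=0",k[1].round(4),"x at y=.03",np.polyval(k,.03).round(4), P[0].round(4))
print("stop wrist",onplane(d,422.5,12.5,.12),onplane(d,422.5,12.5,.182))
e=cam("top"); print("stop top",onplane(e,262,151.4,.12),onplane(e,262,151.4,.182))
E
```

```text
321.2503968138026 199.89975475803013
batten front yaw 0.0417 x at y=0 0.5992 x at y=.03 0.5979 [0.594  0.1224 0.06  ]
batten back x0 yaw 0.0402 x at y=0 0.6209 x at y=.03 0.6197 [0.6163 0.1143 0.06  ]
lip front top yaw 0.0392 x at y=0 0.602 x at y=.03 0.6008 [0.5979 0.1042 0.153 ]
lip back top yaw 0.0368 x at y=0 0.6075 x at y=.03 0.6064 [0.6037 0.1021 0.153 ]
groove back x0 yaw 0.0406 x at y=0 0.6203 x at y=.03 0.6191 [0.6162 0.0976 0.153 ]
stop wrist [0.5965608  0.15127627 0.12      ] [0.57236545 0.14020316 0.182     ]
stop top [0.59829723 0.15269886 0.12      ] [0.58157546 0.14156385 0.182     ]
```

The rack estimates agree: yaw about 0.040, front face at x≈0.621-0.04y, stop face at y≈0.152. The bar is gripped (30 N), so I'll lift.

>>> jog_arm:
  increments:
    - [[0,0,-0.05,0,0,0,0.1],[0,0,-0.15,0,0,0,0.1],[0,0,-0.3,0,0,0,0.1],[0,0,-0.45,0,0,0,0.1],[0,0,-0.53,0,0,0,0.1],[0,0,-0.53,0,0,0,0.1]]

```text
t: 4.28
ee_pos: [0.4549, 0.0325, 0.2382]
orientation: [3.14, -0.0, 1.227]
force: [0.3, 0.1, -5.0]
width: 0.0157
gripper_force: 30.0
```

```bash
python3 - <<'E'
from h import *
togo([.5603,.0426,.238],1.611)
E
```

```text
at 4.275 [0.4549 0.0325 0.2382] [ 3.1404e+00 -1.0000e-04  1.2271e+00] F [ 0.33  0.15 -4.95] w 0.0157
shift [0.3   0.639 0.002] turn [ 0.0004  0.     -0.1222]
```

>>> jog_arm:
  increments:
    - [[0.03,0.06,0,0,0,-0.04,0.1],[0.08,0.18,0,0,0,-0.08,0.1],[0.15,0.33,0,0,0,-0.122,0.1],[0.22,0.48,0,0,0,-0.122,0.1],[0.27,0.58,0,0,0,-0.122,0.1],[0.3,0.64,0,0,0,-0.122,0.1],[0.3,0.64,0,0,0,-0.122,0.1],[0.3,0.64,0,0,0,-0.122,0.1]]

```text
t: 5.28
ee_pos: [0.5591, 0.0425, 0.2378]
orientation: [-3.14, 0.0, 1.61]
force: [-0.1, -0.2, -4.1]
width: 0.0157
gripper_force: 30.0
```

```bash
python3 - <<'E'
from h import *
togo([.5603,.0426,.205],1.611)
a=cam("wrist")["image"]; s=cam("side"); 
u,v=proj(s,[.6,.05,.15]).astype(int); print(u,v)
b=cv2.resize(s["image"][max(0,v-90):v+90,max(0,u-100):u+100],None,fx=3,fy=3,interpolation=cv2.INTER_CUBIC)
cv2.imwrite("pics/w3.png",a); cv2.imwrite("pics/s3.png",b)
E
```

```text
at 5.275 [0.5591 0.0425 0.2378] [-3.1402e+00  1.0000e-04  1.6104e+00] F [-0.08 -0.21 -4.13] w 0.0157
shift [0.    0.008 0.219] turn [-0.0004  0.     -0.0002]
276 187
```

View pics/w3.png

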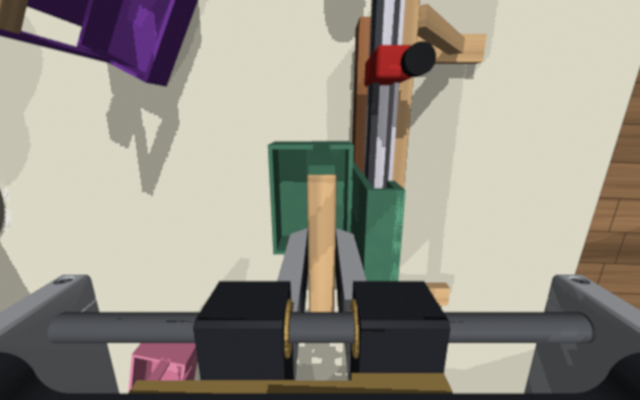

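View pics/s3.png

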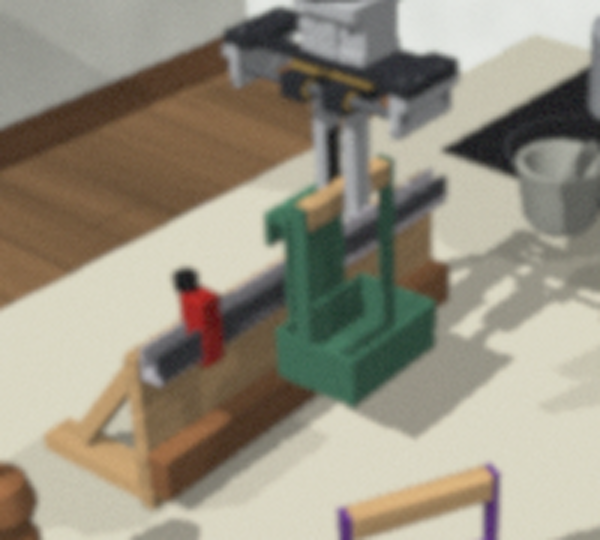

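The wrist view shows the hook's outer top corner at about (402,186), next to the rail (u 370–400). The stop's red face has its lower edge near v≈84. The side view shows the hook above the rail and the stop about 7 cm away. I'll check the alignment numerically.

```bash
python3 - <<'E'
from h import *
d=cam("wrist"); im=d["image"]; hsv=cv2.cvtColor(im,cv2.COLOR_BGR2HSV)
ex=np.array([np.cos(.04),np.sin(.04),0]); ey=np.array([-ex[1],ex[0],0]); O=np.array([.621,0,0])
rk=lambda p:[round(float((p-O)@ex)*1e3,1),round(float((p-O)@ey)*1e3,1),round(p[2]*1e3)]
g=im.astype(int)
for v in(110,150): print(v,[f"{u}:{g[v,u].tolist()}" for u in range(352,414,2)])
red=cv2.inRange(hsv,(0,150,40),(8,255,255))|cv2.inRange(hsv,(172,150,40),(180,255,255)); red[:, :340]=0; red[:,440:]=0; red[130:]=0
ys,xs=np.nonzero(red); 
for u in range(366,412,5):
    k=ys[xs==u]; print(u,k.min() if len(k) else 0,k.max() if len(k) else 0, end="; ")
gr=cv2.inRange(hsv,(60,80,20),(95,255,220))
print()
for v in(190,200,220,240,260): 
    k=np.nonzero(gr[v,345:440])[0]+345; print(v,k.min(),k.max(),"outer@.214",rk(onplane(d,k.max()+.5,v,.214)))
for u in(370,380,390,398):
    k=np.nonzero(gr[150:280,u])[0]+150; print(u,k.min(),rk(onplane(d,u,k.min(),.214)))
# predicted pixel positions of rack features
for n,p in(("lipfront",(-20,90,153)),("lipback",(-14,90,153)),("grooveback",(0,90,153)),("stopface low",(-22,153,120)),("stopface top",(-22,153,182)),("hook y+ corner",(3-7,45+35-0,0))):
    P=O+ex*p[0]/1e3+ey*p[1]/1e3+np.array([0,0,p[2]/1e3]); print(n,proj(d,P).round(1))
E
```

```text
110 ['352:[83, 92, 97]', '354:[24, 35, 50]', '356:[34, 51, 75]', '358:[39, 59, 86]', '360:[41, 60, 89]', '362:[40, 61, 90]', '364:[41, 61, 89]', '366:[54, 59, 70]', '368:[37, 35, 34]', '370:[37, 34, 32]', '372:[49, 45, 44]', '374:[48, 43, 42]', '376:[51, 49, 48]', '378:[108, 103, 104]', '380:[140, 133, 134]', '382:[140, 133, 135]', '384:[144, 137, 138]', '386:[135, 129, 130]', '388:[86, 81, 82]', '390:[72, 68, 69]', '392:[104, 99, 100]', '394:[142, 135, 137]', '396:[118, 122, 131]', '398:[72, 99, 120]', '400:[69, 96, 117]', '402:[68, 95, 116]', '404:[71, 97, 119]', '406:[73, 101, 123]', '408:[74, 101, 123]', '410:[95, 112, 123]', '412:[116, 128, 130]']
150 ['352:[89, 111, 68]', '354:[45, 61, 67]', '356:[40, 60, 89]', '358:[41, 60, 89]', '360:[40, 61, 89]', '362:[41, 61, 90]', '364:[39, 50, 67]', '366:[31, 28, 28]', '368:[40, 37, 36]', '370:[64, 60, 59]', '372:[67, 63, 61]', '374:[80, 75, 74]', '376:[166, 158, 160]', '378:[202, 193, 195]', '380:[205, 194, 197]', '382:[211, 200, 203]', '384:[180, 171, 173]', '386:[78, 75, 75]', '388:[85, 81, 82]', '390:[172, 163, 165]', '392:[203, 195, 200]', '394:[139, 162, 188]', '396:[105, 147, 180]', '398:[106, 146, 178]', '400:[107, 148, 181]', '402:[110, 152, 185]', '404:[112, 155, 188]', '406:[126, 156, 179]', '408:[171, 188, 192]', '410:[177, 194, 197]', '412:[178, 195, 198]']
366 61 85; 371 55 82; 376 49 82; 381 46 83; 386 46 83; 391 46 82; 396 45 81; 401 46 80; 406 45 78; 411 0 0; 
190 345 403 outer@.214 [-5.3, 78.2, 214]
200 345 403 outer@.214 [-4.7, 71.4, 214]
220 345 401 outer@.214 [-5.0, 57.3, 214]
240 357 400 outer@.214 [-4.5, 42.5, 214]
260 363 398 outer@.214 [-4.8, 27.2, 214]
370 185 [-27.5, 81.6, 214]
380 190 [-20.7, 78.2, 214]
390 182 [-14.5, 83.6, 214]
398 186 [-9.1, 80.9, 214]
lipfront [367.7 158.9]
lipback [374.8 158.9]
grooveback [391.3 158.9]
stopface low [363.   83.5]
stopface top [375.4  73.9]
hook y+ corner [361.9 150.3]
```

The hook's outer edge measures rack x≈-5 (wanted -4), so I'll shift 1 mm forward and lower to just above the highest possible floor.

>>> jog_arm:
  increments:
    - [[0,0.008,0.03,0,0,0,0.1],[0,0.008,0.08,0,0,0,0.1],[0,0.008,0.14,0,0,0,0.1],[0,0.008,0.19,0,0,0,0.1],[0,0.008,0.23,0,0,0,0.1],[0,0.008,0.26,0,0,0,0.1],[0,0.008,0.27,0,0,0,0.1],[0,0.008,0.27,0,0,0,0.1]]

```text
t: 6.42
ee_pos: [0.5613, 0.0426, 0.1975]
orientation: [3.141, 0.0, 1.61]
force: [0.5, 0.0, -3.0]
width: 0.0156
gripper_force: 30.0
```

>>> jog_arm:
  increments:
    - [[0,0,0.005,0,0,0,0.1],[0,0,0.01,0,0,0,0.1],[0,0,0.015,0,0,0,0.1],[0,0,0.015,0,0,0,0.1]]

```text
t: 6.92
ee_pos: [0.5612, 0.0426, 0.1951]
orientation: [-3.141, 0.0, 1.61]
force: [-0.2, -1.2, -3.7]
width: 0.0158
gripper_force: 30.0
```

Tongue at about 141 mm. Now feeling downwards in 0.6 mm rows.

>>> jog_arm:
  increments:
    - [[0,0,0.004,0,0,0,0.1],[0,0,0.008,0,0,0,0.1],[0,0,0.012,0,0,0,0.1],[0,0,0.012,0,0,0,0.1]]

```text
t: 7.42
ee_pos: [0.5612, 0.0426, 0.1933]
orientation: [-3.141, 0.0, 1.61]
force: [-0.0, -0.2, -3.8]
width: 0.0155
gripper_force: 30.0
```

>>> jog_arm:
  increments:
    - [[0,0,0.004,0,0,0,0.1],[0,0,0.008,0,0,0,0.1],[0,0,0.008,0,0,0,0.1]]

```text
t: 7.8
ee_pos: [0.5613, 0.0426, 0.1925]
orientation: [3.141, 0.0, 1.61]
force: [-1.1, -0.6, -1.4]
width: 0.0154
gripper_force: 30.0
```

>>> jog_arm:
  increments:
    - [[0,0,0.003,0,0,0,0.1],[0,0,0.003,0,0,0,0.1]]

```text
t: 8.05
ee_pos: [0.5612, 0.0426, 0.1924]
orientation: [3.141, 0.0, 1.61]
force: [-3.5, 0.1, 2.3]
width: 0.0156
gripper_force: 30.0
```

>>> jog_arm:
  increments:
    - [[0,0,0.003,0,0,0,0.1],[0,0,0.003,0,0,0,0.1]]

```text
t: 8.3
ee_pos: [0.5611, 0.0426, 0.1923]
orientation: [3.141, 0.0, 1.61]
force: [-4.0, 0.4, 4.7]
width: 0.0158
gripper_force: 30.0
```

Contact at tongue height ≈138.5 mm, so the floor is within 130–140 mm and the tool load has gone from -4 N to +5 N. I'll ease off slightly and relieve the x force.

>>> jog_arm:
  increments:
    - [[0,-0.003,-0.002,0,0,0,0.1],[0,-0.006,-0.002,0,0,0,0.1],[0,-0.006,-0.002,0,0,0,0.1]]

```text
t: 8.68
ee_pos: [0.561, 0.0426, 0.1922]
orientation: [3.14, 0.0, 1.61]
force: [-3.0, -0.9, 5.8]
width: 0.016
gripper_force: 30.0
```

```bash
python3 - <<'E'
from h import *
s=manip.observe(); print(s["wrist_torque"],s["force"])
togo([.5574,.1155,s["ee_pos"][2]],1.611)
s=cam("side"); u,v=276,187
a=cv2.resize(s["image"][100:270,185:365],None,fx=4.4,fy=3.5,interpolation=cv2.INTER_CUBIC)[:590]
cv2.imwrite("pics/s4.png",a)
E
```

```text
[-0.04248196 -0.0400795   0.04343234] [-3.01780094 -0.87945939  5.80937485]
at 8.675 [0.561  0.0426 0.1922] [3.1399e+00 1.0000e-04 1.6104e+00] F [-3.02 -0.88  5.81] w 0.016
shift [ 0.487 -0.005 -0.   ] turn [ 0.0006  0.     -0.0002]
```

View pics/s4.png

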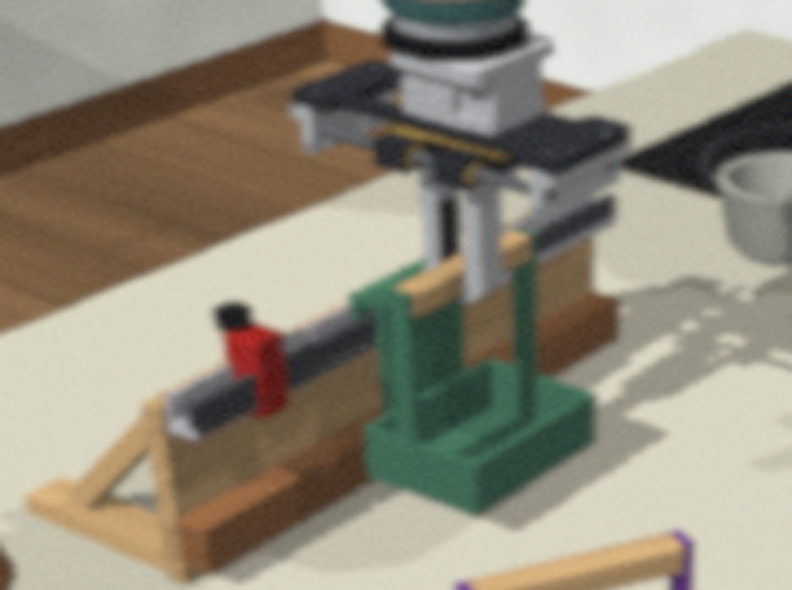

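The picture shows the hook in the groove (bridge over the lip at about (385,295)) and the stop still well to the left at (255,365). I'll ease upward, because the rail load is a bit high.

>>> jog_arm:
  increments:
    - [[0,-0.003,-0.003,0,0,0,0.1],[0,-0.005,-0.004,0,0,0,0.1],[0,-0.005,-0.004,0,0,0,0.1]]

```text
t: 9.1
ee_pos: [0.5609, 0.0426, 0.1922]
orientation: [3.139, 0.0, 1.61]
force: [2.3, 0.4, 0.7]
width: 0.0155
gripper_force: 30.0
```

Fz ≈ 0.7 N, so the rail now carries the weight. Sliding towards the stop, with about 10 mm held back for the feel.

>>> jog_arm:
  increments:
    - [[0.01,0,0,0,0,0,0.1],[0.03,0,0,0,0,0,0.1],[0.06,0,0,0,0,0,0.1],[0.09,0,0,0,0,0,0.1],[0.12,0,0,0,0,0,0.1],[0.15,0,0,0,0,0,0.1],[0.18,0,0,0,0,0,0.1],[0.2,0,0,0,0,0,0.1]]

```text
t: 10.1
ee_pos: [0.5578, 0.0716, 0.1924]
orientation: [-3.14, 0.002, 1.61]
force: [-0.1, -5.4, 4.1]
width: 0.016
gripper_force: 30.1
```

>>> jog_arm:
  increments:
    - [[0.03,0,0,0,0,0,0.1],[0.06,0,0,0,0,0,0.1],[0.09,0,0,0,0,0,0.1],[0.12,0,0,0,0,0,0.1],[0.15,0,0,0,0,0,0.1],[0.18,0,0,0,0,0,0.1],[0.2,0,0,0,0,0,0.1],[0.2,0,0,0,0,0,0.1]]

```text
t: 11.1
ee_pos: [0.5566, 0.102, 0.1924]
orientation: [-3.14, 0.002, 1.611]
force: [-0.5, -4.8, 3.7]
width: 0.0156
gripper_force: 30.0
```

Drag is about 5 N. Approaching the stop in small steps.

>>> jog_arm:
  increments:
    - [[0.01,0,-0.001,0,0,0,0.1],[0.02,0,-0.002,0,0,0,0.1],[0.03,0,-0.002,0,0,0,0.1],[0.04,0,-0.002,0,0,0,0.1],[0.05,0,-0.002,0,0,0,0.1],[0.05,0,-0.002,0,0,0,0.1]]

```text
t: 11.85
ee_pos: [0.5566, 0.1099, 0.1924]
orientation: [-3.141, 0.0, 1.611]
force: [1.0, -3.6, 2.1]
width: 0.0156
gripper_force: 30.0
```

>>> jog_arm:
  increments:
    - [[0.004,0,0,0,0,0,0.1],[0.008,0,0,0,0,0,0.1],[0.012,0,0,0,0,0,0.1]]

```text
t: 12.22
ee_pos: [0.5566, 0.1118, 0.1924]
orientation: [-3.141, 0.0, 1.61]
force: [-0.9, -5.3, 2.7]
width: 0.0156
gripper_force: 30.0
```

```bash
python3 - <<'E'
from h import *
togo([.5574,.1155,.192],1.611)
d=cam("wrist"); cv2.imwrite("pics/w5.png",cv2.resize(d["image"][80:280,300:500],None,fx=3,fy=3,interpolation=cv2.INTER_CUBIC))
E
```

```text
at 12.225 [0.5566 0.1118 0.1924] [-3.1409e+00  1.0000e-04  1.6104e+00] F [-0.92 -5.35  2.72] w 0.0156
shift [0.025 0.006 0.002] turn [-0.0002  0.     -0.0002]
```

View pics/w5.png

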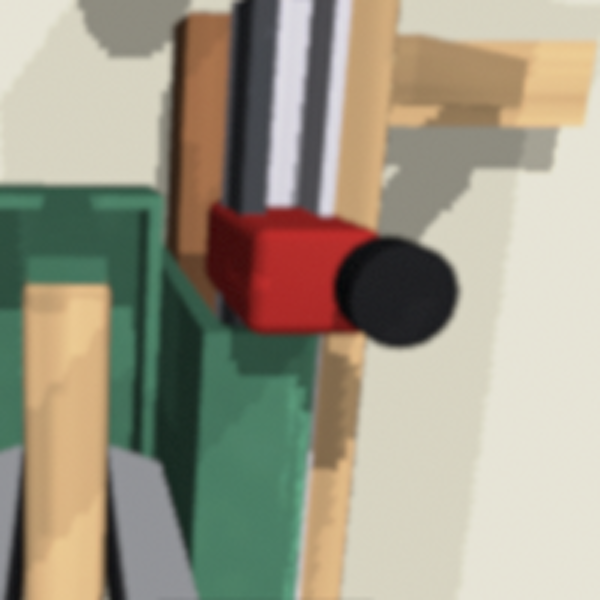

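The hook's edge in the crop at (230,325) is within a few mm of the stop, which has its lower edge at v≈330. Continuing in 0.5 mm rows.

>>> jog_arm:
  increments:
    - [[0.004,0,0,0,0,0,0.1],[0.007,0,0,0,0,0,0.1],[0.01,0,0,0,0,0,0.1]]

```text
t: 12.65
ee_pos: [0.5568, 0.1134, 0.1924]
orientation: [-3.141, -0.0, 1.61]
force: [-0.6, -3.5, 0.9]
width: 0.0158
gripper_force: 30.0
```

>>> jog_arm:
  increments:
    - [[0.003,0,0,0,0,0,0.1],[0.006,0,0,0,0,0,0.1]]

```text
t: 12.9
ee_pos: [0.5567, 0.1139, 0.1924]
orientation: [-3.141, 0.001, 1.61]
force: [-1.0, -6.6, 1.2]
width: 0.0158
gripper_force: 30.0
```

>>> jog_arm:
  increments:
    - [[0.003,0,0,0,0,0,0.1],[0.006,0,0,0,0,0,0.1]]

```text
t: 13.15
ee_pos: [0.5567, 0.1141, 0.1924]
orientation: [-3.141, 0.002, 1.61]
force: [-0.3, -7.5, 1.5]
width: 0.0154
gripper_force: 30.1
```

>>> jog_arm:
  increments:
    - [[0.003,0,0,0,0,0,0.1],[0.003,0,0,0,0,0,0.1]]

```text
t: 13.4
ee_pos: [0.5566, 0.1141, 0.1924]
orientation: [-3.141, 0.003, 1.61]
force: [-0.4, -7.3, 2.0]
width: 0.0159
gripper_force: 30.1
```

>>> jog_arm:
  increments:
    - [[0,0,0,0,0,0,0.1],[0,0,0,0,0,0,0.1]]

```text
t: 13.65
ee_pos: [0.5567, 0.1141, 0.1924]
orientation: [-3.141, 0.003, 1.61]
force: [-0.2, -7.4, 1.3]
width: 0.0158
gripper_force: 30.1
```

It has stopped advancing, with the force up about 3–4 N over the drag. One more small push to be sure, then hold.

>>> jog_arm:
  increments:
    - [[0.003,0,0,0,0,0,0.1],[0.003,0,0,0,0,0,0.1],[0.003,0,0,0,0,0,0.1],[0.003,0,0,0,0,0,0.1],[0.003,0,0,0,0,0,0.1],[0.003,0,0,0,0,0,0.1],[0.003,0,0,0,0,0,0.1]]

```text
t: 14.52
ee_pos: [0.5566, 0.1142, 0.1924]
orientation: [-3.141, 0.003, 1.61]
force: [-1.3, -8.9, 2.3]
width: 0.0157
gripper_force: 30.1
```

```bash
python3 - <<'E'
from h import *
d=cam("wrist"); cv2.imwrite("pics/w6.png",cv2.resize(d["image"][140:220,340:440],None,fx=7,fy=7,interpolation=cv2.INTER_CUBIC)); togo([.5567,.1141,.1924],1.611)
E
```

```text
at 14.575 [0.5566 0.1142 0.1924] [-3.1411  0.0035  1.6103] F [ 0.1  -8.52  2.42] w 0.0155
shift [-0.001  0.001  0.   ] turn [-0.0002  0.0011 -0.0002]
```

View pics/w6.png

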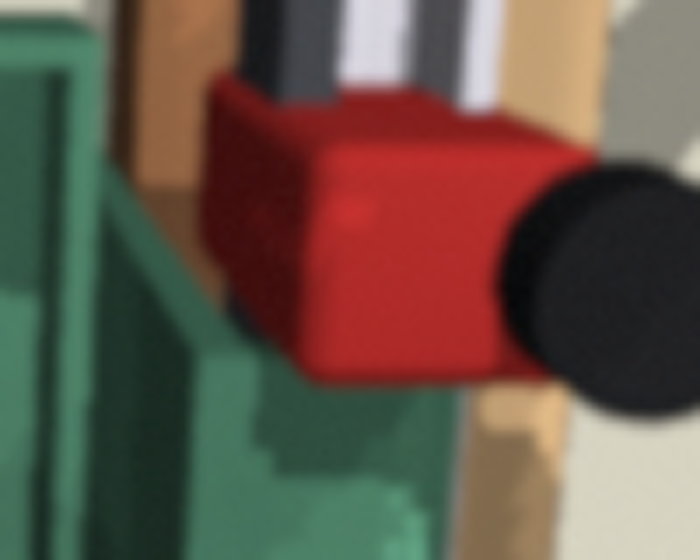

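The hook's corner in the crop at (230,340) lies against the stop's near face with no gap. It has been held at about 8.5 N total, roughly 4 N of that on the stop. Easing slightly, then opening.

>>> jog_arm:
  increments:
    - [[-0.003,0,0,0,0,0,0.1],[-0.003,0,0,0,0,0,0.2],[-0.003,0,0,0,0,0,0.25],[-0.003,0,0,0,0,0,0.3],[-0.003,0,0,0,0,0,0.4],[-0.003,0,0,0,0,0,0.45],[-0.003,0,0,0,0,0,0.45],[-0.003,0,0,0,0,0,0.45]]

```text
t: 15.58
ee_pos: [0.5567, 0.1155, 0.1925]
orientation: [3.142, 0.0, 1.61]
force: [-0.2, -0.8, 0.0]
width: 0.0422
gripper_force: 0.0
```

>>> jog_arm:
  increments:
    - [[-0.003,0,-0.05,0,0,0,0.45],[-0.003,0,-0.15,0,0,0,0.45],[-0.003,0,-0.3,0,0,0,0.45],[-0.003,0,-0.5,0,0,0,0.45],[-0.003,0,-0.7,0,0,0,0.45],[-0.003,0,-0.7,0,0,0,0.45]]

```text
t: 16.32
ee_pos: [0.5583, 0.1152, 0.301]
orientation: [3.135, -0.0, 1.61]
force: [0.8, -0.0, -0.3]
width: 0.0421
gripper_force: 0.0
```

```bash
python3 - <<'E'
from h import *
s=manip.observe(); print(s["t"],s["force"],s["width"])
a=cam("side")["image"][100:270,185:365]; b=cam("wrist")["image"][60:230,300:480]
cv2.imwrite("pics/f.png",np.hstack([cv2.resize(a,(400,400),interpolation=cv2.INTER_CUBIC),cv2.resize(b,(400,400),interpolation=cv2.INTER_CUBIC)]))
E
```

```text
16.325 [ 0.79306883 -0.02312839 -0.31002873] 0.04214248048640674
```

View pics/f.png

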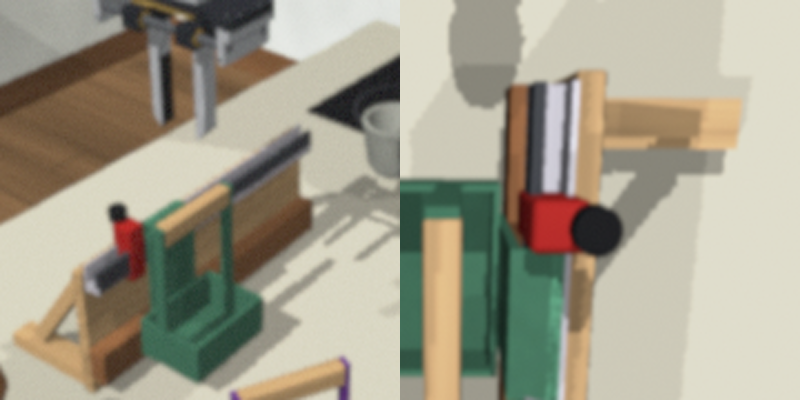

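The caddy hangs on the rail with its hook against the red stop, at about (150,235) in the left picture. The gripper is clear of it.

```bash
python3 -c "
from rig import ticket
print(ticket.finish_job())"
```

```text
the job is handed in; nothing more can be done
None
```

The caddy hangs by itself in the rail's groove, snug against the red stop, with the gripper clear of it, and I handed the job in at about 16 s (no verdict came back).

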